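# Key the blue filter cell into the light source and hold it home

## Robot

A 6-joint arm with a two-finger parallel gripper is mounted at the origin on a cart in front of the work surface, level with it; the furniture and walls round the work are solid. World frame = base frame: x ahead of the robot, y to its left, z up, the work surface at z = 0. Lengths are in m, angles in rad, forces in N, time in s.
With the tool pointing down it reaches from about 0.425 to 0.95 m from the base axis. Payload 3.5 kg.
Tool frame: the origin (TCP) lies between the finger pads; the fingertips stand 22 mm ahead of it and the grasp point (between the pads) lies 3 mm ahead of it (ctrl.nose_length is the z of the fingertips in the tool frame, in m); z points along the fingers, y is the line along which they close (so a half turn about z gives the same grasp; the last joint's range is limited). The gripper opens to 85 mm and grips with 20 to 120 N. Pads are 22 mm wide; open, the fingers measure 114 mm over their backs; the gripper's body (76 mm by 85 mm) begins 54 mm behind the grasp point. The pads swing forward as they close: fully open they stand 13 mm farther back than shut.
Start: joints at [1.059, 0.286, 1.577, -0, 1.279, -0.15], TCP at [0.239, 0.631, 0.253] pointing down, gripper open.
Joint ranges: [-2.77, 2.77], [-0.9, 2.22], [0.21, 2.48], [-1.53, 4.67], [0.24, 2.81], [-2.84, 2.84]. Speed limits (rad/s): [2.79, 2.79, 3.14, 3.14, 3.14, 3.14].

## Interface

Orientations are given as a unit quaternion [x, y, z, w].
In Python, from plant import ctrl gives the robot as it stands. The module is installed in compiled form; this text tells all that it offers.
- The arm moves only by the tool send_rows, never from a script. Its argument "rows" is text: rows parted by semicolons, each of 7 numbers parted by spaces: the turn, a rotation vector about the tool's x, y, z in normalised numbers (1 is 120 degrees), then the shift along the tool's x, y, z in fractions of the full range, 1 being 1000 mm, then the opening, from -1 (shut) to 1 (fully open). A call has 1 to 8 rows; each row is the pose to reach, as a shift and turn from the pose commanded when the call began, along the tool's axes at that moment; what a row does not reach only later rows make up. A row lasts 1/8 s, in which the tool goes at most 62.5 mm and 10.7 degrees, less where a joint would pass 70% of its speed; a pose out of reach is approached as far as the arm can. No shift or turn number may pass 1 either way. A call with a gripper value outside its range is refused whole. The fingers move at their own pace and stop on an object; "grip_force" is the grip in N (left out, the last holds). Time passes only in rows, so rows that repeat a pose let the fingers close. It gives the time, the measured TCP pose, the force, the opening and the grip force at its end, in the units of the state.
- ctrl.get_state(): the state, without advancing time (a new reading comes with each control period).
- ctrl.read_camera(name): name is "scene" or "side" or "wrist"; returns a dict with "color" (384x512x3 uint8, red, green, blue), "fx", "fy", "cx", "cy" (pixels), "D" ([k1, k2, p1, p2, k3] as OpenCV has them; the pictures are not rectified), "extrinsics" (4x4, takes a point from world to camera coordinates). Camera axes: x right, y down, z forward; pixel columns grow to the right and rows downward; lengths in m; the calibration is good to about 2 mm. A picture is of the moment at which its call begins. There is no depth.
- ctrl.sign_off(): hands the job in; it is judged then, once.
Trained networks look in a picture, given as the dict that the camera call returned (one of the last four; its "shot" number tells which), for a name from the list of things; names that differ only in an ending like _2 or _b are one class to them, and where a whole thing is asked for, a point or a joint stands for the part that bears it (a point fixed in the world has none). Each returns a list of dicts, best first, with "p" (0 to 1); they miss things now and then, are a little off and sometimes report something else, mostly with a low value. They report only what shows in the picture. A call takes as long as a camera call. They do not tell look-alikes from the thing itself.
- ctrl.look_for(picture, target): "position" ([x, y, z] in m, in the coordinates of the camera as it stood for that picture, good to about 4 mm: the middle of the surface that is visible of it).
The state is a dict: "time": time; "qpos": joint angles; "dq": joint speeds; "joint_efforts": joint torques, N m; "eef_pos": TCP position; "tcp_rot": TCP orientation; "contact_force": force on the tool from outside, world axes, zero at the start; "wrist_torque": the same for the moment, N m; "opening": opening from 0.0 (shut) to 1.0 (fully open); "finger_force": force on a finger pad.
Only numpy, scipy, OpenCV 4.12 (cv2) and the standard library are available. Lean on these libraries where they do the work, as an engineer would, in place of code of your own. Each camera call takes 0.05 s, during which the arm holds its last target. There are 200 camera calls.

## Task

Pull the orange grip of the light source's dark slide out to its end stop so that the filter port is open, then put the blue filter cell (black knurled collar) barrel-down into the port, turn it by its collar until the hidden keyway drops over the pin, and push it fully home against the spring. Finish while still gripping the cell and holding it pushed home, so that a colleague can tighten the clamp screw: do not let go. Leave the amber filter cell and the two bottles where they are.

Things in the scene. Friction and masses are not known exactly. Their poses are not given: they have to be found in the camera images.
- light_source: Fixed pale box, 96 x 160 mm, 48 mm high to its deck; on the deck a round black filter port (62 mm outside) and beside it a dark slide that runs out towards +y. Origin on the worktop under the port's axis, z up; the box spans x -48 to 48, y -48 to 112 mm; below deck height a 26 mm socket stands out 18 mm at -y. A thumb screw at the port's +x side stays below the port's face
- port_face (a point): Centre of the flat top of the port ring, 70 mm above the worktop, axes as light_source. Bore 35.6 mm in diameter
- pin_tip (a point): Tip of the steel pin, 5 mm in diameter, that stands up 9 mm from the port's face, 21 mm from the port's axis on its -x side, with a white dot beside it
- seat (a joint): Sprung seat in the bore (m): 0 = up, 16 mm below the port's face; about 0.004 when the cell is home. It resists with 4 N when first touched and 8 N at 0.004
- dark_slide (a joint): Travel of the dark slide (m): 0 = blade right across the bore, 0.040 = out at its end stop, bore clear. It moves along light_source +y, takes 2 to 3 N and stays where it is left. Its blade crosses the bore 9 mm below the face and blocks the cell unless it is out
- slide_grip (a point): Top centre of the slide's orange grip, 88 mm above the worktop, 52 mm from the port's axis with the slide at 0 and 92 mm with it out. The grip is 14 mm wide across the travel (along light_source x), 18 mm along it; its upper 23 mm stand free. Axes as light_source
- blue_cell: Loose filter cell to fit, about 0.13 kg: blue glass in a black knurled collar, 54 mm in diameter and 21 mm high, over a smooth barrel 34 mm in diameter and 20 mm long with a tapered end. Starts upright on its barrel. Origin at the centre of the barrel's lower end, z up; the collar's underside is 20 mm above it, the top 41 mm. It may be gripped on the collar at any turn
- cell_shoulder (a point): Centre of the flat underside of the blue cell's collar. Hidden in it is one radial keyway, 8.5 mm wide and 10 mm deep, for the pin. Away from the keyway the shoulder rides on the pin 9 mm above port_face; once over the pin the cell sinks to 4 mm, where the barrel meets the sprung seat; home is on port_face
- white_line (a point): White line on the collar's top, on the cell's -x side. It shows the hidden keyway only roughly: the keyway lies within 0.6 rad (35 degrees) either way of it. So with the cell in the port, the keyway meets the pin at some yaw of the cell within 0.6 rad of light_source's yaw (line towards the white dot), with a play of about 0.08 rad either side
- amber_cell: Spare filter cell with amber glass in a silver knurled collar, same outer shape as the blue one; leave alone. Origin at the centre of the barrel's lower end
- oil_bottle: Small brown bottle with black cap, 25 mm wide, 43 mm high, behind the light source; leave alone. Origin under its centre
- stain_bottle: Brown bottle with red label and white cap, 37 mm wide, 69 mm high, behind the light source; leave alone. Origin under its centre
Mind the look-alikes: they are no part of the job. Leave any yellow look-alike of the blue_cell alone.

How it is judged:
By the outcome, as a careful person would: the job done as asked, in the order asked, and still so for the second after the job is handed in, while the arm keeps its last pose, push and grip.
It also fails if it takes over 61 s, if anything falls off the work surface, if the arm or the gripper's body presses on something with over 40 N, if the wrist force passes 120 N, or if a joint passes its speed limit or range.

## Working session

There is one attempt and no reset: what is moved stays moved. The work goes in short steps, Python scripts to look and compute and a tool call to move; the robot and the scene stay as the last step left them, time stands still between calls to the robot, and variables do not carry over. Pictures are saved under pics/ and viewed, at most 10 in all, crops included, and the job is handed in when it is done.

Besides the shell and the picture viewer there is one more tool, called after "Request:" by a JSON object that holds its "op" and its "data". send_rows: Moves the arm, as the interface text tells. Its arguments: {"type":"object","properties":{"rows":{"type":"string"},"grip_force":{"type":"number"}},"required":["rows"]}

```bash
mkdir -p pics; cat > h.py <<'E'
import numpy as np, cv2
from plant import ctrl
from scipy.spatial.transform import Rotation as R
def look(c,names,p=1):
    im=ctrl.read_camera(c); E=np.array(im["extrinsics"]); out={}
    for n in names:
        r=ctrl.look_for(im,n)[:3]
        for d in r:
            w=np.linalg.inv(E)@np.r_[d["position"],1]
            if p: print(c,n,round(d["p"],2),np.round(w[:3],4),np.round(pix(im,w[:3])))
    return im
def K(im): return np.array([[im["fx"],0,im["cx"]],[0,im["fy"],im["cy"]],[0,0,1.]])
def pix(im,w):
    E=np.array(im["extrinsics"]); return cv2.projectPoints(np.array([w],float),cv2.Rodrigues(E[:3,:3])[0],E[:3,3],K(im),np.array(im["D"],float))[0].ravel()
def ray(im,uv):
    E=np.array(im["extrinsics"]); n=cv2.undistortPoints(np.array([[uv]],float),K(im),np.array(im["D"],float)).ravel()
    d=E[:3,:3].T@np.r_[n,1]; return -E[:3,:3].T@E[:3,3], d/np.linalg.norm(d)
def onz(im,uv,z):
    o,d=ray(im,uv); return o+d*(z-o[2])/d[2]
def tri(*iu):
    A=0;b=0
    for im,uv in iu:
        o,d=ray(im,uv);P=np.eye(3)-np.outer(d,d);A=A+P;b=b+P@o
    return np.linalg.solve(A,b)
def save(im,n): cv2.imwrite(f"pics/{n}.png",im["color"][:,:,::-1])
def totool(dw):
    s=ctrl.get_state(); return R.from_quat(s["tcp_rot"]).inv().apply(dw)*1000
E
python3 - <<'E'
from h import *
s=ctrl.get_state(); print(s, ctrl.nose_length); print(R.from_quat(s["tcp_rot"]).as_matrix().round(3))
N=["light_source","port_face","pin_tip","slide_grip","blue_cell","cell_shoulder","white_line","amber_cell","oil_bottle","stain_bottle"]
P=[]
for c in ["scene","side","wrist"]:
    im=look(c,N); P.append(im["color"])
    print(c, np.round(np.linalg.inv(im["extrinsics"])[:3,3],3))
    save(im,c+"0")
P=np.hstack(P[:2]); cv2.imwrite("pics/both.png",cv2.resize(P,(800,300),interpolation=3)[:,:,::-1])
E
```

```text
{'time': 0.0, 'qpos': array([ 1.05902198e+00,  2.87162033e-01,  1.57819434e+00,  9.32566394e-06,
        1.27857866e+00, -1.50032261e-01]), 'dq': array([-2.55399127e-04,  3.76324618e-04,  1.17369143e-03,  7.62560457e-05,
       -4.64040484e-04,  5.47540906e-04]), 'joint_efforts': array([-5.05330058e-05, -4.05976331e+01, -2.92627734e+01, -9.83201062e-05,
        5.88420429e-03,  5.20840501e-06]), 'eef_pos': array([0.23857499, 0.63078268, 0.25194015]), 'tcp_rot': array([ 1.79887678e-01,  9.83686460e-01, -1.10619936e-03, -3.84737232e-04]), 'contact_force': array([ 0.13549941, -0.33200548,  0.25471062]), 'wrist_torque': array([ 0.01398412,  0.03776943, -0.0015501 ]), 'finger_force': 0.0, 'opening': 1.002626926343726} 0.022
[[-0.935  0.354 -0.001]
 [ 0.354  0.935 -0.002]
 [ 0.    -0.002 -1.   ]]
scene light_source 0.94 [0.5091 0.0993 0.0512] [257. 209.]
scene light_source 0.33 [0.4898 0.3654 0.0395] [186. 178.]
scene port_face 0.66 [0.5091 0.1023 0.0531] [256. 208.]
scene port_face 0.23 [0.4867 0.3626 0.0413] [186. 178.]
scene pin_tip 0.64 [0.506  0.1007 0.0523] [256. 209.]
scene pin_tip 
[... 785 characters left out ...]
11 0.3884 0.0384] [279. 270.]
side pin_tip 0.57 [0.5318 0.179  0.0465] [262. 215.]
side slide_grip 0.72 [0.5331 0.1513 0.0601] [262. 205.]
side blue_cell 0.95 [0.5085 0.2933 0.0349] [273. 245.]
side blue_cell 0.89 [0.5039 0.3875 0.0403] [277. 269.]
side cell_shoulder 0.92 [0.5078 0.2911 0.0376] [273. 243.]
side cell_shoulder 0.8 [0.5001 0.385  0.0388] [279. 269.]
side white_line 0.98 [0.5054 0.2913 0.0348] [274. 244.]
side white_line 0.62 [0.5021 0.3882 0.0393] [278. 270.]
side amber_cell 0.72 [ 0.4402 -0.1157  0.0304] [290. 179.]
side oil_bottle 0.49 [0.641  0.2534 0.0221] [213. 239.]
side stain_bottle 0.7 [0.6508 0.1714 0.0373] [213. 216.]
side [0.545 0.925 0.42 ]
wrist [0.169 0.657 0.374]
```

```bash
python3 - <<'E'
import cv2,numpy as np
a=cv2.imread("pics/scene0.png")[130:310,150:350]; b=cv2.imread("pics/side0.png")[140:320,180:340]
a=cv2.resize(a,None,fx=2.2,fy=2.2,interpolation=3);b=cv2.resize(b,None,fx=2.2,fy=2.2,interpolation=3)
cv2.imwrite("pics/v1.png",np.hstack([a,b])); print(a.shape,b.shape)
E
```

```text
(396, 440, 3) (396, 352, 3)
```

View pics/v1.png

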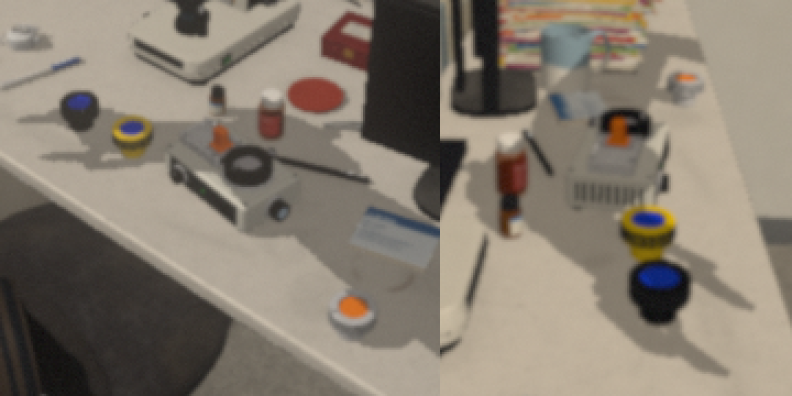

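Careful with the scale: shifts go in shares of 1000 mm and turns go in shares of 120 degrees. That gives: -405 mm is -0.405, -167 mm is -0.167.

Request:
{"op": "send_rows", "data": {"rows": "0 0 0 -0.405 -0.167 -0.03 1;0 0 0 -0.405 -0.167 -0.03 1;0 0 0 -0.405 -0.167 -0.03 1;0 0 0 -0.405 -0.167 -0.03 1;0 0 0 -0.405 -0.167 -0.03 1;0 0 0 -0.405 -0.167 -0.03 1;0 0 0 -0.405 -0.167 -0.03 1;0 0 0 -0.405 -0.167 -0.03 1"}}

```text
time: 2.65
eef_pos: [0.5616, 0.3285, 0.2837]
tcp_rot: [0.183, 0.983, 0.0, 0.001]
contact_force: [-0.7, 0.5, -0.0]
opening: 0.998
finger_force: 0.0
```

```bash
python3 - <<'E'
from h import *
s=ctrl.get_state(); print(s["time"],s["eef_pos"],s["tcp_rot"])
im=look("wrist",["blue_cell","cell_shoulder","white_line","slide_grip","port_face","pin_tip"]); save(im,"w1")
np.save("w1.npy",im,allow_pickle=True); print(np.linalg.inv(im["extrinsics"]).round(3))
E
```

```text
2.65 [0.56158513 0.3284775  0.283707  ] [1.82798207e-01 9.83150208e-01 9.64254266e-06 6.95273580e-04]
wrist blue_cell 0.79 [0.497  0.3763 0.0409] [269.  93.]
wrist blue_cell 0.67 [0.502  0.2745 0.0414] [189. 130.]
wrist cell_shoulder 0.78 [0.5034 0.2788 0.0395] [193. 129.]
wrist cell_shoulder 0.61 [0.4984 0.3758 0.0392] [269.  94.]
wrist white_line 0.66 [0.4956 0.3679 0.0408] [262.  94.]
wrist slide_grip 0.92 [0.5268 0.1387 0.0611] [ 91. 193.]
wrist port_face 0.76 [0.5303 0.1427 0.0528] [ 98. 193.]
wrist pin_tip 0.67 [0.5251 0.1401 0.0528] [ 94. 190.]
wrist pin_tip 0.32 [0.6555 0.1706 0.028 ] [168. 261.]
[[ 0.359  0.893  0.27   0.492]
 [ 0.933 -0.344 -0.103  0.355]
 [ 0.001  0.289 -0.957  0.405]
 [ 0.     0.     0.     1.   ]]
```

In the tool's units: -210 mm is -0.21, -80 mm is -0.08.

Request:
{"op": "send_rows", "data": {"rows": "0 0 0 -0.08 -0.21 0 1;0 0 0 -0.08 -0.21 0 1;0 0 0 -0.08 -0.21 0 1;0 0 0 -0.08 -0.21 0 1;0 0 0 -0.08 -0.21 0 1"}}

```text
time: 3.62
eef_pos: [0.5588, 0.1058, 0.2836]
tcp_rot: [0.181, 0.983, -0.0, 0.0]
contact_force: [0.5, 0.5, -0.1]
opening: 1.004
finger_force: 0.0
```

```bash
python3 - <<'E'
from h import *
s=ctrl.get_state(); print(s["time"],s["eef_pos"],s["tcp_rot"])
im=look("wrist",["light_source","slide_grip","port_face","pin_tip","blue_cell","white_line"]); save(im,"w2")
np.save("w2.npy",im,allow_pickle=True)
a=cv2.imread("pics/w1.png");b=cv2.imread("pics/w2.png")
cv2.imwrite("pics/v2.png",cv2.resize(np.hstack([a,b]),(800,300),interpolation=3))
E
```

```text
3.625 [0.55881104 0.10580228 0.28357259] [ 1.81097179e-01  9.83465182e-01 -1.37676388e-05  2.18902247e-04]
wrist light_source 0.67 [0.5254 0.1251 0.0506] [256. 129.]
wrist slide_grip 0.66 [0.5285 0.1236 0.0612] [256. 133.]
wrist port_face 0.62 [0.5254 0.1228 0.0547] [254. 130.]
wrist port_face 0.4 [ 0.4355 -0.1267  0.0397] [ 34. 134.]
wrist pin_tip 0.85 [0.5253 0.1228 0.0527] [254. 130.]
wrist pin_tip 0.18 [ 0.4349 -0.1306  0.0391] [ 31. 135.]
wrist blue_cell 0.6 [0.5002 0.2702 0.0385] [369.  61.]
wrist blue_cell 0.57 [0.4955 0.3692 0.0383] [452.  25.]
wrist white_line 0.96 [0.4999 0.2704 0.039 ] [369.  61.]
wrist white_line 0.87 [0.4968 0.3658 0.0418] [451.  27.]
```

View pics/v2.png

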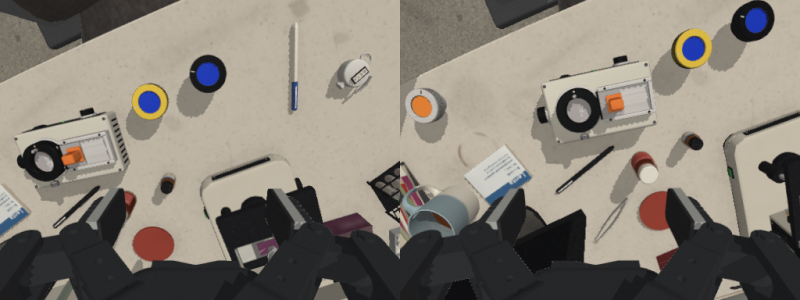

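```bash
python3 - <<'E'
import cv2,numpy as np
a=cv2.imread("pics/w2.png")[65:190,170:340]; b=cv2.imread("pics/w1.png")[60:130,230:300]
a=cv2.resize(a,None,fx=3,fy=3,interpolation=2);b=cv2.resize(b,(270,270),interpolation=2)
b=np.vstack([b,np.zeros((375-270,270,3),np.uint8)])
cv2.imwrite("pics/v3.png",np.hstack([a,b]))
E
```

```text
(no output)
```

View pics/v3.png

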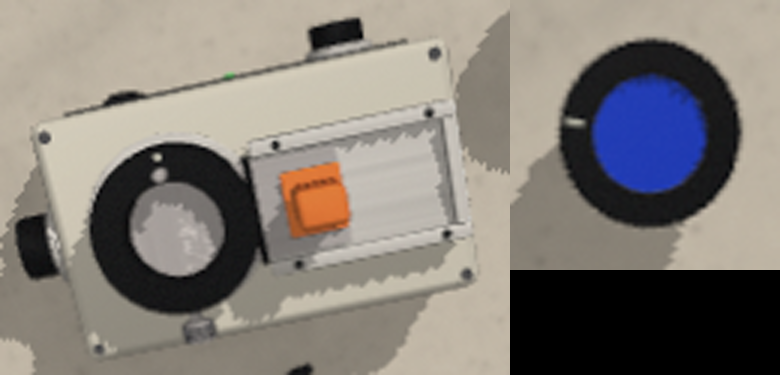

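```bash
python3 - <<'E'
from h import *
w1=np.load("w1.npy",allow_pickle=True).item(); w2=np.load("w2.npy",allow_pickle=True).item()
c=lambda u,v:(u/3+170-.33,v/3+65-.33)
d=lambda u,v:((u-510)*70/270+230-.37,v*70/270+60-.37)
port=onz(w2,c(176,228),.07); dot=onz(w2,c(157,157),.07); pin=onz(w2,c(160,175),.079); grip=onz(w2,c(321,207),.088)
print("port",port,"dot",dot,"pin",pin,"grip",grip, [np.linalg.norm((x-port)[:2]) for x in(dot,pin,grip)])
co=[onz(w2,c(*p),.048) for p in((43,137),(433,53),(466,273),(97,348))]; print(np.round(co,4))
yaw=lambda v:np.arctan2(v[1],v[0])
# +y axis dirs
print("yaw", yaw(co[1]-co[0])-np.pi/2, yaw(co[2]-co[3])-np.pi/2, yaw(grip-port)-np.pi/2, yaw(port-dot), yaw(port-pin), yaw(co[3]-co[0]),yaw(co[2]-co[1]))
def blobs(im,f):
    h=cv2.cvtColor(im["color"],cv2.COLOR_RGB2HSV); m=f(h).astype(np.uint8)
    n,l,s,ce=cv2.connectedComponentsWithStats(m); return [(s[i],ce[i].round(1)) for i in range(1,n) if s[i][4]>40]
for im in(w1,w2):
    print("blue",[(x[0][4],x[1]) for x in blobs(im,lambda h:(abs(h[...,0]-115.)<10)&(h[...,1]>150)&(h[...,2]>80))])
    print("or",blobs(im,lambda h:(abs(h[...,0]-11.)<6)&(h[...,1]>170)&(h[...,2]>120)))
cell=onz(w1,d(650,133),.041); gl=onz(w1,d(648,133),.041); ln=onz(w1,d(575,122),.041)
print("cell",cell,gl,ln,np.linalg.norm(cell-ln),"yaw",yaw(cell-ln)); print("pix of port/grip in w1",pix(w1,port),pix(w1,grip))
print(R.from_quat(ctrl.get_state()["tcp_rot"]).as_euler("ZYX"))
E
```

```text
port [0.52444828 0.0933068  0.07      ] dot [0.49868925 0.09641109 0.07      ] pin [0.50446705 0.0960222  0.079     ] grip [0.53343017 0.14410869 0.088     ] [np.float64(0.025945407752808666), np.float64(0.02016489599302267), np.float64(0.05158979524298217)]
[[0.4771 0.0568 0.048 ]
 [0.5004 0.2031 0.048 ]
 [0.5833 0.1903 0.048 ]
 [0.56   0.0433 0.048 ]]
yaw -0.15825348059047561 -0.15747450159839893 -0.17499379547570348 -0.11993453924795261 -0.1350700897034963 -0.1615000824534326 -0.15343275507549953
blue [(np.int32(709), array([265.6,  94.2])), (np.int32(52), array([376.4, 111.6])), (np.int32(584), array([190.9, 130.3]))]
or [(array([ 79, 187,  29,  25, 457], dtype=int32), array([ 92.8, 199.4]))]
blue [(np.int32(707), array([455.4,  25.6])), (np.int32(657), array([375.1,  61.7]))]
or [(array([264, 119,  22,  25, 407], dtype=int32), array([274.7, 131. ])), (array([ 15, 123,  25,  27, 495], dtype=int32), array([ 27.4, 135.7]))]
cell [0.49682883 0.37229983 0.041     ] [0.49661888 0.37175097 0.041     ] [0.4860354  0.35285717 0.041     ] 0.02223770083366999 yaw 1.064014367206633
pix of port/grip in w1 [ 53.28744255 207.09389624] [ 85.78593168 204.54732043]
[ 2.78182156e+00 -1.80631917e-04  3.14152653e+00]
```

In the tool's units: 150 mm is 0.15, 37.4 mm is 0.0374, -11.6 degrees is -0.0967.

Request:
{"op": "send_rows", "data": {"rows": "0 0 -0.05 0.037 0.027 0.05 1;0 0 -0.0967 0.0374 0.0267 0.1 1;0 0 -0.0967 0.0374 0.0267 0.14 1;0 0 -0.0967 0.0374 0.0267 0.15 1;0 0 -0.0967 0.0374 0.0267 0.15 1"}}

```text
time: 4.6
eef_pos: [0.5338, 0.1456, 0.1337]
tcp_rot: [0.079, 0.997, 0.0, 0.0]
contact_force: [-0.2, -0.2, 0.5]
opening: 0.998
finger_force: 0.0
```

```bash
python3 - <<'E'
from h import *
s=ctrl.get_state(); r=R.from_quat(s["tcp_rot"])
y=r.as_matrix()[:,1]; print(s["eef_pos"],s["qpos"],np.arctan2(y[1],y[0]))
print(totool(np.array([.5332,.1440,.095])-s["eef_pos"]))
w1=np.load("w1.npy",allow_pickle=True).item(); w2=np.load("w2.npy",allow_pickle=True).item()
print("cell tri",tri((w1,(265.6,94.2)),(w2,(455.4,25.6))))
im=ctrl.read_camera("wrist"); save(im,"w3"); b=ctrl.read_camera("side"); 
a=cv2.resize(im["color"][:330],(550,354)); b=cv2.resize(b["color"][170:230,240:285],(250,333)); b=np.vstack([b,np.zeros((21,250,3),np.uint8)])
cv2.imwrite("pics/v4.png",np.hstack([a,b])[:,:,::-1])
E
```

```text
[0.53382135 0.14561702 0.13366021] [ 8.29173385e-02  1.51899598e-01  1.96981548e+00  2.26186398e-05
  1.01986463e+00 -1.32908205e+00] 1.411987547577271
[ 0.35811939 -1.69577245 38.66016851]
cell tri [0.49683672 0.37197936 0.03975065]
```

View pics/v4.png

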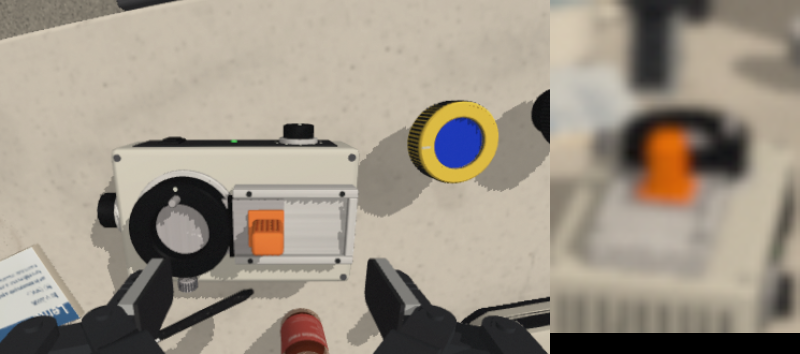

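In the tool's units: 38 mm is 0.038, 20 mm is 0.02.

Request:
{"op": "send_rows", "data": {"rows": "0 0 0 0 -0.0017 0.02 1;0 0 0 0 -0.0017 0.038 1;0 0 0 0 -0.0017 0.038 -1;0 0 0 0 -0.0017 0.038 -1;0 0 0 0 -0.0017 0.038 -1;0 0 0 0 -0.0017 0.038 -1", "grip_force": 40}}

```text
time: 5.45
eef_pos: [0.5338, 0.1437, 0.0963]
tcp_rot: [0.08, 0.997, 0.0, 0.001]
contact_force: [-0.6, -0.2, 1.8]
opening: 0.195
finger_force: 41.4
```

In the tool's units: 39 mm is 0.039, 36 mm is 0.036.

Request:
{"op": "send_rows", "data": {"rows": "0 0 0 0 0 0 -1;0 0 0 0 0 0 -1;0 0 0 0 0.01 0 -1;0 0 0 0 0.02 0 -1;0 0 0 0 0.03 0 -1;0 0 0 0 0.036 0 -1;0 0 0 0 0.039 0 -1;0 0 0 0 0.039 0 -1"}}

```text
time: 6.45
eef_pos: [0.54, 0.1821, 0.0962]
tcp_rot: [0.079, 0.997, -0.0, 0.0]
contact_force: [-1.4, -1.6, 5.8]
opening: 0.199
finger_force: 41.9
```

In the tool's units: 3 mm is 0.003, 2 mm is 0.002.

Request:
{"op": "send_rows", "data": {"rows": "0 0 0 0 0.001 0 -1;0 0 0 0 0.002 0 -1;0 0 0 0 0.003 0 -1;0 0 0 0 0.003 0 -1"}}

```text
time: 6.95
eef_pos: [0.5402, 0.1833, 0.0962]
tcp_rot: [0.079, 0.997, -0.002, -0.0]
contact_force: [-1.7, -6.6, 6.1]
opening: 0.198
finger_force: 42.1
```

In the tool's units: 130 mm is 0.13, -90 mm is -0.09, 38 degrees is 0.3167.

Request:
{"op": "send_rows", "data": {"rows": "0 0 0 0 0 0 1;0 0 0 0 0 0 1;0 0 0 0 0 0 1;0 0 0 0 0 -0.045 1;0 0 0.0667 0 0 -0.09 1;0 0 0.15 0.015 0.04 -0.09 1;0 0 0.2333 0.03 0.08 -0.09 1;0 0 0.3167 0.05 0.13 -0.09 1"}}

```text
time: 7.95
eef_pos: [0.511, 0.3223, 0.1854]
tcp_rot: [0.403, 0.915, 0.0, 0.0]
contact_force: [0.5, -0.3, -0.0]
opening: 1.002
finger_force: 0.0
```

```bash
cat >> h.py <<'E'
def tgt(p,th):
    s=ctrl.get_state(); r=R.from_quat(s["tcp_rot"]); y=r.as_matrix()[:,1]; a=np.arctan2(y[1],y[0])
    print("eef",s["eef_pos"].round(4),"th",round(a,4),"t",s["time"],"F",s["contact_force"].round(1)); print("shift",totool(np.array(p)-s["eef_pos"]).round(1),"rotz",round(-np.degrees(th-a),1))
E
python3 - <<'E'
from h import *
tgt([.4968,.3720,.12],.5)
E
```

```text
eef [0.511  0.3223 0.1854] th 0.7412 t 7.95 F [ 0.5 -0.3 -0. ]
shift [46.3 23.  65.4] rotz 13.8
```

In the tool's units: 65 mm is 0.065, 46 mm is 0.046, 13.8 degrees is 0.115.

Request:
{"op": "send_rows", "data": {"rows": "0 0 0.075 0.046 0.023 0.04 1;0 0 0.115 0.046 0.023 0.065 1;0 0 0.115 0.046 0.023 0.065 1"}}

```text
time: 8.32
eef_pos: [0.4944, 0.3705, 0.1171]
tcp_rot: [0.506, 0.863, -0.003, -0.002]
contact_force: [-0.5, -0.6, -0.4]
opening: 0.999
finger_force: 0.0
```

```bash
python3 - <<'E'
from h import *
tgt([.4968,.3720,.044],.5)
im=look("wrist",["blue_cell","white_line","slide_grip","port_face"]); np.save("w4.npy",im,allow_pickle=True)
cv2.imwrite("pics/v5.png",cv2.resize(im["color"],(800,600),interpolation=3)[:,:,::-1])
E
```

```text
eef [0.4944 0.3705 0.1171] th 0.5099 t 8.325 F [-0.5 -0.6 -0.4]
shift [ 0.1  3.3 73.1] rotz 0.6
wrist blue_cell 0.92 [0.4958 0.3764 0.0404] [258. 202.]
wrist blue_cell 0.8 [0.5003 0.2825 0.0415] [202. 307.]
wrist white_line 0.84 [0.501  0.2848 0.0389] [205. 303.]
wrist white_line 0.75 [0.4962 0.3718 0.0438] [256. 210.]
```

View pics/v5.png

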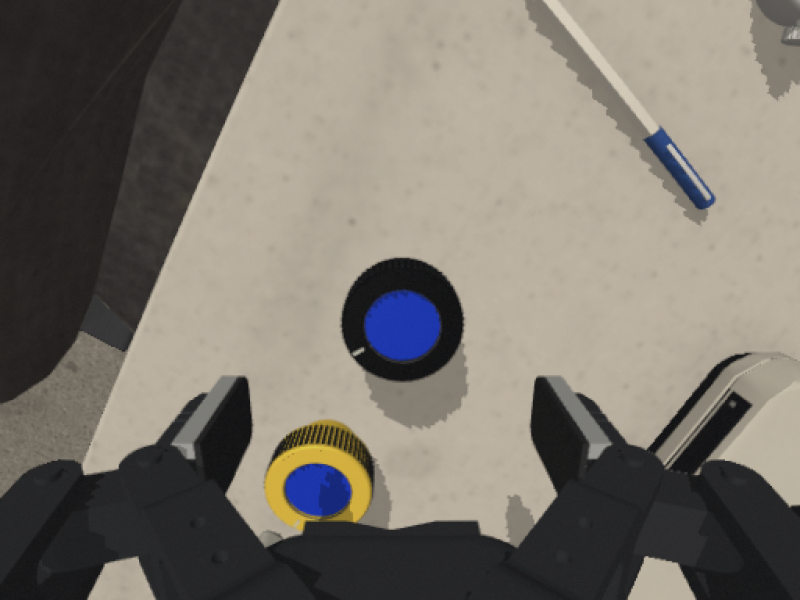

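```bash
python3 - <<'E'
from h import *
im=np.load("w4.npy",allow_pickle=True).item(); w1=np.load("w1.npy",allow_pickle=True).item()
f=lambda u,v:(u/1.5625-.2,v/1.5625-.2)
h=cv2.cvtColor(im["color"],cv2.COLOR_RGB2HSV); m=(abs(h[...,0]-115.)<10)&(h[...,1]>150)&(h[...,2]>80); m[:180]=0;m[240:]=0
v,u=np.nonzero(m); g=(u.mean(),v.mean()); print(g)
G=onz(im,g,.040); L=onz(im,f(358,352),.041); print(G,L,np.arctan2(*(G-L)[1::-1]),np.linalg.norm(G-L)); print(tri((im,g),(w1,(265.6,94.2))))
tgt([*G[:2],.044],.5)
E
```

```text
(np.float64(257.0773286467487), np.float64(207.77973052138253))
[0.49699116 0.37244279 0.04      ] [0.48611161 0.35207494 0.041     ] 1.0802009907020467 0.02311307168743355
[0.4969841  0.37209418 0.03915992]
eef [0.4981 0.3706 0.1223] th 0.507 t 8.575 F [ 1.  -0.   0.2]
shift [ 2.1 -0.3 78.3] rotz 0.4
```

In the tool's units: 65 mm is 0.065, 55 mm is 0.055.

Request:
{"op": "send_rows", "data": {"rows": "0 0 0 0 0 0.03 1;0 0 0 0 0 0.055 1;0 0 0 0 0 0.065 1;0 0 0 0 0 0.065 1;0 0 0 0 0 0.065 1"}}

```text
time: 9.2
eef_pos: [0.4978, 0.3711, 0.0569]
tcp_rot: [0.507, 0.862, 0.001, 0.001]
contact_force: [-0.7, 0.0, -0.6]
opening: 1.003
finger_force: 0.0
```

```bash
python3 - <<'E'
from h import *
tgt([.4970,.3722,.044],.5)
E
```

```text
eef [0.4978 0.3711 0.0569] th 0.5072 t 9.2 F [-0.7  0.  -0.6]
shift [ 1.4 -0.2 12.9] rotz 0.4
```

In the tool's units: 13 mm is 0.013, 1.3 mm is 0.0013.

Request:
{"op": "send_rows", "data": {"rows": "0 0 0 0.0013 -0.0002 0.013 1;0 0 0 0.0013 -0.0002 0.013 0;0 0 0 0.0013 -0.0002 0.013 -1;0 0 0 0.0013 -0.0002 0.013 -1;0 0 0 0.0013 -0.0002 0.013 -1;0 0 0 0.0013 -0.0002 0.013 -1", "grip_force": 60}}

```text
time: 9.95
eef_pos: [0.4962, 0.3719, 0.0427]
tcp_rot: [0.507, 0.862, 0.0, 0.0]
contact_force: [-1.0, 1.4, 1.6]
opening: 0.607
finger_force: 62.8
```

In the tool's units: -100 mm is -0.1, -60 mm is -0.06.

Request:
{"op": "send_rows", "data": {"rows": "0 0 0 0 0 -0.02 -1;0 0 0 0 0 -0.06 -1;0 0 0 0 0 -0.1 -1;0 0 0 0 0 -0.1 -1;0 0 0 0 0 -0.1 -1"}}

```text
time: 10.58
eef_pos: [0.4953, 0.3714, 0.142]
tcp_rot: [0.507, 0.862, -0.0, -0.0]
contact_force: [0.2, 0.1, -1.6]
opening: 0.606
finger_force: 62.8
```

```bash
python3 - <<'E'
from h import *
tgt([.5247,.0926,.16],.5-1.23)
s=look("side",[]); w=look("wrist",["blue_cell","white_line"])
b=cv2.resize(s["color"][190:270,230:330],(375,300)); a=cv2.resize(w["color"],(400,300)); save(w,"w6")
cv2.imwrite("pics/v6.png",np.hstack([a,b])[:,:,::-1])
E
```

```text
eef [0.4953 0.3714 0.142 ] th 0.5074 t 10.575 F [ 0.2  0.1 -1.6]
shift [-257.9 -109.8  -17.9] rotz 70.9
wrist blue_cell 0.61 [0.5061 0.2609 0.0397] [201. 309.]
wrist white_line 0.69 [0.4911 0.3673 0.1433] [241. 275.]
wrist white_line 0.65 [0.5088 0.2634 0.0374] [205. 307.]
wrist white_line 0.15 [0.484  0.1638 0.0284] [139. 363.]
```

View pics/v6.png

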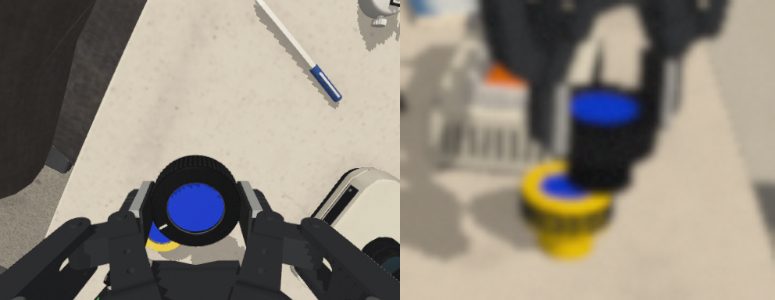

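```bash
python3 - <<'E'
from h import *
import os
s=ctrl.get_state(); im=look("wrist",[],0)
h=cv2.cvtColor(im["color"],cv2.COLOR_RGB2HSV); m=(abs(h[...,0]-115.)<10)&(h[...,1]>150)&(h[...,2]>80); m=m.astype(np.uint8)
n,l,st,ce=cv2.connectedComponentsWithStats(m); i=1+np.argmax(st[1:,4]); g=ce[i]; print(g,st[i])
z=s["eef_pos"][2]-.0427+.040; G=onz(im,g,z); r=R.from_quat(s["tcp_rot"])
print("glass in tool",r.inv().apply(G-s["eef_pos"])*1000)
L=onz(im,(163*1.28,227*1.28),z+.001); print("line in tool",r.inv().apply(L-s["eef_pos"])*1000, np.arctan2(*(G-L)[1::-1]))
E
```

```text
[250.09381238 264.9546621 ] [ 215  234   72   62 3507]
glass in tool [ 0.25767544 -1.01558192  2.70378477]
line in tool [-12.79865839 -20.30291424   1.77380962] 1.1025983634742544
```

In the tool's units: -258 mm is -0.258, -115 mm is -0.115, 70.9 degrees is 0.5908.

Request:
{"op": "send_rows", "data": {"rows": "0 0 0.075 -0.015 -0.005 -0.02 -1;0 0 0.15 -0.06 -0.025 -0.03 -1;0 0 0.225 -0.115 -0.05 -0.03 -1;0 0 0.3 -0.165 -0.07 -0.03 -1;0 0 0.375 -0.205 -0.088 -0.03 -1;0 0 0.45 -0.235 -0.1 -0.03 -1;0 0 0.525 -0.253 -0.108 -0.025 -1;0 0 0.5908 -0.258 -0.11 -0.018 -1"}}

```text
time: 11.82
eef_pos: [0.5251, 0.0914, 0.1597]
tcp_rot: [0.914, 0.405, -0.0, -0.0]
contact_force: [-1.3, 0.2, -0.8]
opening: 0.604
finger_force: 62.8
```

Request:
{"op": "send_rows", "data": {"rows": "0 0 0 0 0 0 -1;0 0 0 0 0 0 -1;0 0 0 0 0 0 -1"}}

```text
time: 12.2
eef_pos: [0.5253, 0.0932, 0.1606]
tcp_rot: [0.913, 0.409, 0.0, 0.0]
contact_force: [-0.8, -1.1, -0.7]
opening: 0.608
finger_force: 62.8
```

```bash
python3 - <<'E'
from h import *
tgt([.5247,.0926,.13],.5-1.23); print(ctrl.get_state()["qpos"].round(2))
P=[]
for c in("wrist","side"):
    im=look(c,["port_face","pin_tip","white_line","slide_grip"]); save(im,c+"7"); np.save(c+"7.npy",im,allow_pickle=True); P.append(im)
a=cv2.resize(P[0]["color"][100:340,130:430],(500,400),interpolation=2); b=cv2.resize(P[1]["color"][150:250,215:290],(300,400),interpolation=2)
cv2.imwrite("pics/v7.png",np.hstack([a,b])[:,:,::-1])
E
```

```text
eef [0.5253 0.0932 0.1606] th -0.7283 t 12.2 F [-0.8 -1.1 -0.7]
shift [-0.8 -0.  30.6] rotz 0.1
[-0.01  0.07  2.    0.    1.07  0.71]
wrist port_face 0.86 [0.5446 0.1403 0.059 ] [228. 131.]
wrist pin_tip 0.67 [0.5404 0.1407 0.0589] [223. 135.]
wrist white_line 0.64 [0.5237 0.093  0.1601] [250. 268.]
wrist white_line 0.57 [0.5074 0.2721 0.0395] [70. 29.]
wrist slide_grip 0.77 [0.536  0.1601 0.0598] [200. 119.]
side pin_tip 0.7 [0.5365 0.1884 0.0484] [260. 216.]
side white_line 0.89 [0.5046 0.2899 0.0387] [275. 242.]
side white_line 0.6 [0.533  0.1104 0.1483] [263. 166.]
side white_line 0.42 [0.5347 0.1894 0.0488] [261. 216.]
side slide_grip 0.76 [0.539  0.1866 0.058 ] [259. 212.]
side slide_grip 0.69 [ 0.4398 -0.1166  0.0301] [290. 179.]
```

View pics/v7.png

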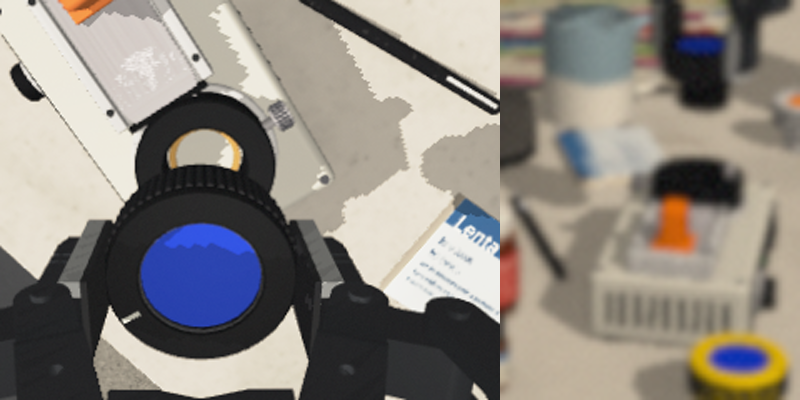

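Request:
{"op": "send_rows", "data": {"rows": "0 0 0 0 0 0.02 -1;0 0 0 0 0 0.04 -1;0 0 0 0 0 0.046 -1;0 0 0 0 0 0.048 -1;0 0 0 0 0 0.05 -1"}}

```text
time: 13.32
eef_pos: [0.5257, 0.0929, 0.1112]
tcp_rot: [0.913, 0.408, 0.001, 0.0]
contact_force: [0.0, -0.3, -0.5]
opening: 0.606
finger_force: 63.1
```

```bash
python3 - <<'E'
from h import *
tgt([.525,.0928,.1],-.73); s=ctrl.get_state(); print(s["wrist_torque"].round(2))
E
```

```text
eef [0.5257 0.0929 0.1112] th -0.7303 t 13.325 F [ 0.  -0.3 -0.5]
shift [-0.5 -0.5 11.2] rotz -0.0
[-0.   -0.13  0.  ]
```

In the tool's units: 6 mm is 0.006, 5 mm is 0.005.

Request:
{"op": "send_rows", "data": {"rows": "0 0 0 0 0 0.002 -1;0 0 0 0 0 0.004 -1;0 0 0 0 0 0.005 -1;0 0 0 0 0 0.006 -1"}}

```text
time: 13.82
eef_pos: [0.526, 0.0927, 0.1049]
tcp_rot: [0.913, 0.408, 0.001, 0.001]
contact_force: [3.9, -0.1, 0.1]
opening: 0.605
finger_force: 63.3
```

In the tool's units: 4 mm is 0.004, 3 mm is 0.003.

Request:
{"op": "send_rows", "data": {"rows": "0 0 0 0.0004 0.0004 0 -1;0 0 0 0.0004 0.0004 0.002 -1;0 0 0 0.0004 0.0004 0.003 -1;0 0 0 0.0004 0.0004 0.004 -1;0 0 0 0.0004 0.0004 0.004 -1"}}

```text
time: 14.45
eef_pos: [0.5263, 0.0929, 0.1014]
tcp_rot: [0.913, 0.408, 0.0, 0.0]
contact_force: [1.7, -0.4, 5.5]
opening: 0.604
finger_force: 63.9
```

In the tool's units: 1 mm is 0.001, 9 degrees is 0.075.

Request:
{"op": "send_rows", "data": {"rows": "0 0 0 0 0 0.001 -1;0 0 0.025 0 0 0.001 -1;0 0 0.05 0 0 0.001 -1;0 0 0.075 0 0 0.001 -1;0 0 0.075 0 0 0.001 -1"}}

```text
time: 15.08
eef_pos: [0.5271, 0.0924, 0.1011]
tcp_rot: [0.942, 0.335, 0.001, 0.001]
contact_force: [2.8, -1.1, 6.3]
opening: 0.604
finger_force: 64.0
```

In the tool's units: 9 degrees is 0.075.

Request:
{"op": "send_rows", "data": {"rows": "0 0 0.025 0 0 0 -1;0 0 0.05 0 0 0 -1;0 0 0.075 0 0 0 -1;0 0 0.075 0 0 0 -1"}}

```text
time: 15.58
eef_pos: [0.5272, 0.0923, 0.1011]
tcp_rot: [0.966, 0.26, 0.001, 0.001]
contact_force: [2.3, -2.1, 6.8]
opening: 0.608
finger_force: 64.0
```

In the tool's units: 9 degrees is 0.075.

Request:
{"op": "send_rows", "data": {"rows": "0 0 0.025 0 0 0 -1;0 0 0.05 0 0 0 -1;0 0 0.075 0 0 0 -1;0 0 0.075 0 0 0 -1"}}

```text
time: 16.08
eef_pos: [0.5272, 0.0921, 0.1011]
tcp_rot: [0.983, 0.184, 0.002, 0.001]
contact_force: [3.1, -3.1, 7.1]
opening: 0.603
finger_force: 64.0
```

In the tool's units: 9 degrees is 0.075.

Request:
{"op": "send_rows", "data": {"rows": "0 0 0.025 0 0 0 -1;0 0 0.05 0 0 0 -1;0 0 0.075 0 0 0 -1;0 0 0.075 0 0 0 -1"}}

```text
time: 16.58
eef_pos: [0.5273, 0.092, 0.1011]
tcp_rot: [0.994, 0.106, 0.002, 0.001]
contact_force: [2.6, -2.2, 6.1]
opening: 0.604
finger_force: 63.9
```

```bash
python3 - <<'E'
from h import *
tgt([.525,.0928,.1],-.73); s=ctrl.get_state(); print(s["wrist_torque"].round(2),s["qpos"].round(2))
im=look("wrist",[],0); save(im,"w8"); np.save("w8.npy",im,allow_pickle=True)
cv2.imwrite("pics/v8.png",cv2.resize(im["color"][120:340,110:400],(790,600),interpolation=2)[:,:,::-1])
E
```

```text
eef [0.5273 0.092  0.1011] th -1.3578 t 16.575 F [ 2.6 -2.2  6.1]
shift [-2.1 -1.3  1.1] rotz -36.0
[-0.41 -0.4   0.08] [-0.02  0.16  2.03 -0.    0.95  1.34]
```

View pics/v8.png

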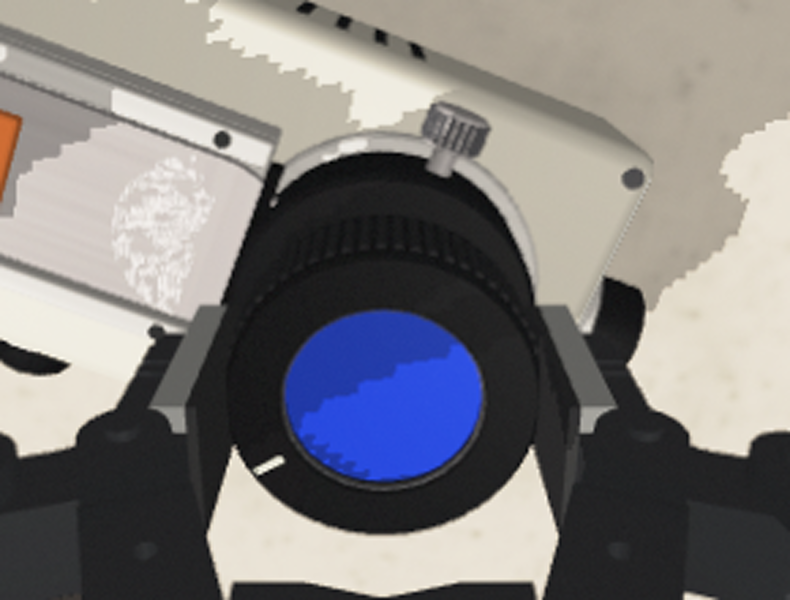

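In the tool's units: -42 degrees is -0.35.

Request:
{"op": "send_rows", "data": {"rows": "0 0 -0.0667 0 0 0 -1;0 0 -0.1333 0 0 0 -1;0 0 -0.2 0 0 0 -1;0 0 -0.2667 0 0 0 -1;0 0 -0.3 0 0 0 -1;0 0 -0.325 0 0 0 -1;0 0 -0.35 0 0 0 -1;0 0 -0.35 0 0 0 -1"}}

```text
time: 17.62
eef_pos: [0.5269, 0.0937, 0.1012]
tcp_rot: [0.89, 0.455, 0.002, -0.0]
contact_force: [3.1, 3.2, 8.3]
opening: 0.609
finger_force: 64.0
```

In the tool's units: -9 degrees is -0.075.

Request:
{"op": "send_rows", "data": {"rows": "0 0 -0.025 0 0 0 -1;0 0 -0.05 0 0 0 -1;0 0 -0.075 0 0 0 -1;0 0 -0.075 0 0 0 -1"}}

```text
time: 18.12
eef_pos: [0.5268, 0.0936, 0.1012]
tcp_rot: [0.852, 0.524, 0.001, -0.0]
contact_force: [1.8, 2.3, 8.1]
opening: 0.606
finger_force: 64.0
```

In the tool's units: -8 degrees is -0.0667.

Request:
{"op": "send_rows", "data": {"rows": "0 0 -0.025 0 0 0 -1;0 0 -0.05 0 0 0 -1;0 0 -0.0667 0 0 0 -1;0 0 -0.0667 0 0 0 -1"}}

```text
time: 18.62
eef_pos: [0.5266, 0.0938, 0.1011]
tcp_rot: [0.813, 0.582, 0.001, -0.0]
contact_force: [2.1, 2.5, 7.4]
opening: 0.607
finger_force: 64.0
```

In the tool's units: -9 degrees is -0.075.

Request:
{"op": "send_rows", "data": {"rows": "0 0 -0.025 0 0 0 -1;0 0 -0.05 0 0 0 -1;0 0 -0.075 0 0 0 -1;0 0 -0.075 0 0 0 -1"}}

```text
time: 19.12
eef_pos: [0.5259, 0.093, 0.0993]
tcp_rot: [0.765, 0.644, 0.0, 0.0]
contact_force: [4.0, 0.3, 0.6]
opening: 0.607
finger_force: 63.4
```

In the tool's units: -7 degrees is -0.0583.

Request:
{"op": "send_rows", "data": {"rows": "0 0 -0.025 0 0 0 -1;0 0 -0.05 0 0 0 -1;0 0 -0.0583 0 0 0 -1;0 0 -0.0583 0 0 0 -1"}}

```text
time: 19.62
eef_pos: [0.5258, 0.093, 0.099]
tcp_rot: [0.725, 0.689, 0.0, -0.0]
contact_force: [5.5, 1.2, -1.8]
opening: 0.605
finger_force: 63.2
```

```bash
python3 - <<'E'
from h import *
tgt([.525,.0928,.1],-.73); s=ctrl.get_state(); print(s["wrist_torque"].round(2),s["qpos"].round(2))
E
```

```text
eef [0.5258 0.093  0.099 ] th -0.0505 t 19.625 F [ 5.5  1.2 -1.8]
shift [-0.2 -0.7 -1. ] rotz 38.9
[ 0.26 -0.96  0.02] [-0.02  0.16  2.03  0.    0.95  0.03]
```

In the tool's units: 4 mm is 0.004, 3 mm is 0.003, 5 degrees is 0.0417.

Request:
{"op": "send_rows", "data": {"rows": "0 0 0.025 0 0.0007 0 -1;0 0 0.0417 0 0.0007 0.001 -1;0 0 0.0417 0 0.0007 0.002 -1;0 0 0.0417 0 0.0007 0.003 -1;0 0 0.0417 0 0.0007 0.004 -1;0 0 0.0417 0 0.0007 0.004 -1"}}

```text
time: 20.38
eef_pos: [0.5261, 0.0928, 0.0955]
tcp_rot: [0.754, 0.657, -0.0, -0.0]
contact_force: [0.6, 0.5, 4.5]
opening: 0.61
finger_force: 63.5
```

```bash
python3 - <<'E'
from h import *
tgt([.525,.0928,.0927],-.1); s=ctrl.get_state(); print(s["wrist_torque"].round(2))
E
```

```text
eef [0.5261 0.0928 0.0955] th -0.1365 t 20.375 F [0.6 0.5 4.5]
shift [-0.2 -1.   2.8] rotz -2.1
[ 0.08  0.09 -0.06]
```

In the tool's units: 3 mm is 0.003, 2 mm is 0.002.

Request:
{"op": "send_rows", "data": {"rows": "0 0 0 0 0 0.001 -1;0 0 0 0 0 0.002 -1;0 0 0 0 0 0.003 -1;0 0 0 0 0 0.003 -1;0 0 0 0 0 0.003 -1"}}

```text
time: 21.0
eef_pos: [0.5261, 0.0928, 0.0927]
tcp_rot: [0.754, 0.657, -0.0, -0.0]
contact_force: [-1.9, 0.5, 6.8]
opening: 0.608
finger_force: 64.1
```

In the tool's units: 1.5 mm is 0.0015, 1 mm is 0.001.

Request:
{"op": "send_rows", "data": {"rows": "0 0 0 0 0 0.001 -1;0 0 0 0 0 0.0015 -1;0 0 0 0 0 0.0015 -1"}}

```text
time: 21.38
eef_pos: [0.5262, 0.0929, 0.0926]
tcp_rot: [0.754, 0.657, -0.001, -0.001]
contact_force: [-6.3, 1.4, 14.0]
opening: 0.601
finger_force: 64.7
```

In the tool's units: 0.7 mm is 0.0007, -0.5 mm is -0.0005.

Request:
{"op": "send_rows", "data": {"rows": "0 0 0 0 -0.0005 0.0004 -1;0 0 0 0 -0.0005 0.0007 -1;0 0 0 0 -0.0005 0.0007 -1;0 0 0 0 -0.0005 0.0007 -1"}}

```text
time: 21.88
eef_pos: [0.5262, 0.0928, 0.0926]
tcp_rot: [0.754, 0.657, -0.001, -0.0]
contact_force: [-5.7, -0.5, 16.5]
opening: 0.602
finger_force: 64.8
```

```bash
python3 - <<'E'
from h import *
tgt([.525,.0928,.0927],-.1); s=ctrl.get_state(); print(s["wrist_torque"].round(2))
im=look("wrist",[],0); sd=look("side",[],0); np.save("w9.npy",im,allow_pickle=True)
a=cv2.resize(im["color"][100:340,110:400],(544,450),interpolation=2); b=cv2.resize(sd["color"][150:240,220:270],(250,450),interpolation=2)
cv2.imwrite("pics/v9.png",np.hstack([a,b])[:,:,::-1])
E
```

```text
eef [0.5262 0.0928 0.0926] th -0.1364 t 21.875 F [-5.7 -0.5 16.5]
shift [-0.2 -1.2 -0.1] rotz -2.1
[0.04 1.03 0.03]
```

View pics/v9.png

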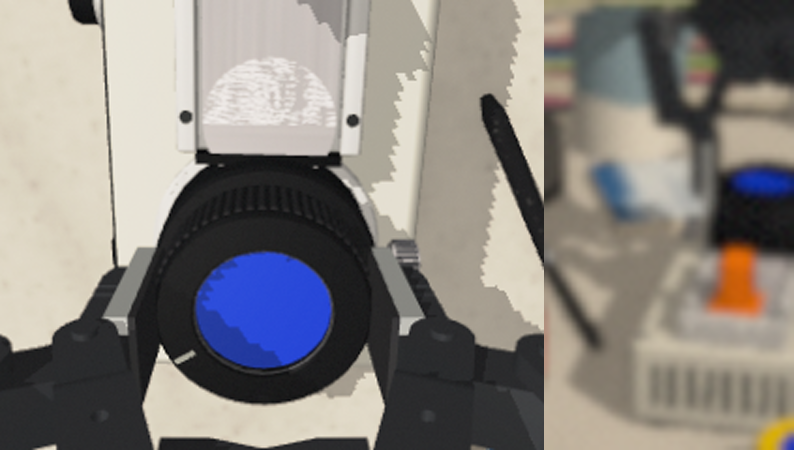

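```bash
python3 - <<'E'
from h import *
def f(im):
    h=cv2.cvtColor(im["color"],cv2.COLOR_RGB2HSV); m=((abs(h[...,0]-115.)<12)&(h[...,1]>150)&(h[...,2]>60)).astype(np.uint8)
    m[:, :130]=0
    n,l,st,ce=cv2.connectedComponentsWithStats(m); i=1+np.argmax(st[1:,4])
    c=max(cv2.findContours((l==i).astype(np.uint8),0,1)[0],key=len); e=cv2.fitEllipse(cv2.convexHull(c)); return ce[i].round(1),st[i],np.round(np.r_[e[0],e[1]],1)
class D(dict):pass
w6={"color":cv2.imread("pics/w6.png")[:,:,::-1].copy()}; w7=np.load("wrist7.npy",allow_pickle=True).item()
for im in (w6,w7,np.load("w8.npy",allow_pickle=True).item(),np.load("w9.npy",allow_pickle=True).item()): print(f(im))
E
```

```text
(array([250.1, 265. ]), array([ 214,  234,   73,   63, 3521], dtype=int32), array([250.1, 264.9,  62.2,  72. ]))
(array([250.2, 264.9]), array([ 215,  234,   72,   63, 3522], dtype=int32), array([250.2, 264.9,  62.2,  71.8]))
(array([250.3, 265. ]), array([ 215,  234,   72,   63, 3563], dtype=int32), array([250.2, 264.9,  62.9,  72. ]))
(array([250.1, 265.1]), array([ 214,  234,   73,   63, 3519], dtype=int32), array([250. , 265. ,  62.1,  71.9]))
```

```bash
python3 -c "
from h import *
s=ctrl.get_state();print(s['eef_pos'],s['contact_force'],s['opening']);print(ctrl.sign_off())"
```

```text
[0.52615947 0.09284456 0.09253149] [-5.05361148  0.11253375 16.14845402] 0.6083355507659015
the job is handed in; nothing more can be done
None
```

The dark slide is out at its end stop and the blue cell is keyed over the pin and pushed home. The gripper is still holding it there with about 16 N, and the job is handed in at about 22 s.

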